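Stir up the bead mill and jog it

TASK

Take the rod from its stand, use it to stir the white beads in the mill's pot round and round until most of them have clearly shifted, keeping them all in the pot, and stand the rod back in its stand. Then, with the gripper's fingers, press the mill's spring-loaded lever halfway down, so that it is level with the bench, never letting it reach its stop, and finish while still holding it there. Touch the beads only with the rod, and do not disturb the jar, the bottle or the carton.

Things in the scene. Friction and masses are not known exactly. Their poses are not given: they have to be found in the camera images.
- lever (a joint): angle of the mill's spring-loaded dead-man lever: 0 rad at rest (sloping 0.2 rad up towards its pad), 0.2 rad halfway = lever level with the bench, 0.4 rad at its stop. Springs back when let go. Pushing down on the middle of the pad takes about 4 N to start, 8 N at halfway, 12 N at the stop
- lever_hinge (a point): middle of the lever's hinge, whose level axis runs along the mill's y, 108 mm above the bench; the lever's arm runs from here 97 mm towards the robot (mill's -x) to the middle of its pad
- lever_pad (a point): middle of the top of the lever's black finger pad, 46 mm (mill x) by 42 mm (mill y), 12 mm thick; moves with the lever: about 136 mm above the bench at rest, 117 mm when level (halfway), 98 mm at the stop. The pad is the lever's end nearest the robot, on the right half of the mill as the robot sees it
- mill: bench bead mill, fixed to the bench: cream box 200 mm (x) by 320 mm (y), its flat deck 60 mm above the bench; origin centre of its underside; x points from its front face (towards the robot) to its back, y to the robot's left. On the deck's left half stands the steel pot, on its right half the lever, with two upright grey cheeks at the hinge reaching 120 mm above the bench
- pot_floor (a point): centre of the inner floor of the round steel pot, 65 mm above the bench. The pot is part of the mill; inner radius 44 mm at the floor and 46 mm at the rim, wall 4 mm
- pot_rim (a point): centre of the mouth of the pot, 60 mm above its inner floor, level with the top of the wall
- rod: stirring rod, 155 mm long, about 80 g: steel stem 12 mm across and 110 mm long, and at its top a square black plastic grip 22 x 22 mm and 45 mm high (110 to 155 mm above the tip). Origin at the middle of the lower tip; z runs up along the rod; x and y are square to the grip's faces. It starts upright in the stand, a little loose
- rod_tip (a point): middle of the rod's lower end
- rod_grip (a point): middle of the rod's square grip, 132 mm above the tip
- stand: aluminium block 75 x 75 x 70 mm high, fixed to the bench, with one upright round hole in the middle of its top; origin centre of its underside
- stand_hole0 (a point): centre of the mouth of the stand's hole, level with its top, 70 mm above the bench; hole 18 mm across with a 3 mm chamfer, 60 mm deep: the rod's tip rests on its bottom, and its grip then begins 50 mm above the stand
- jar: bystander: closed amber jar, 64 mm across, 75 mm high; origin centre of its underside
- bottle: bystander: closed amber bottle, 62 mm across, 130 mm high; origin centre of its underside
- carton: bystander: low cardboard carton 70 x 110 x 35 mm; origin centre of its underside
- bead1: loose white ceramic grinding bead lying in the pot, ball 22 mm across, 22 g; origin at its centre
- bead2: loose white ceramic grinding bead lying in the pot, ball 22 mm across, 22 g; origin at its centre
- bead3: loose white ceramic grinding bead lying in the pot, ball 22 mm across, 22 g; origin at its centre
- bead4: loose white ceramic grinding bead lying in the pot, ball 22 mm across, 22 g; origin at its centre
- bead5: loose white ceramic grinding bead lying in the pot, ball 22 mm across, 22 g; origin at its centre
- bead6: loose white ceramic grinding bead lying in the pot, ball 22 mm across, 22 g; origin at its centre
Things that resemble listed ones, but are neither listed nor needed, are in the scene too. Of the things that look like the rod, the smallest one is meant.

How it is judged:
On the way, in this order (a step that is already met when the one before it is completed fails the run):
1. the held rod's tip is down among the beads in the pot (z of rod_tip in the frame of pot_floor below 0.025 m and horizontal distance between rod_tip and pot_floor below 0.045 m and contact force between the fingers and rod above 1 N), for 0.1 s.
2. at least four of the six beads lie more than 20 mm from where they started, all still in the pot, with the held rod in the pot (all of step 1 and horizontal distance between each of bead1, bead2, bead3, bead4, bead5, bead6 and pot_floor below 0.048 m and z of each of bead1, bead2, bead3, bead4, bead5, bead6 in the frame of pot_floor below 0.06 m and (distance of each of bead1, bead2, bead3, bead4 from where it was at the start of the episode above 0.02 m or distance of each of bead1, bead2, bead3, bead5 from where it was at the start of the episode above 0.02 m or distance of each of bead1, bead2, bead3, bead6 from where it was at the start of the episode above 0.02 m or distance of each of bead1, bead2, bead4, bead5 from where it was at the start of the episode above 0.02 m or distance of each of bead1, bead2, bead4, bead6 from where it was at the start of the episode above 0.02 m or distance of each of bead1, bead2, bead5, bead6 from where it was at the start of the episode above 0.02 m or distance of each of bead1, bead3, bead4, bead5 from where it was at the start of the episode above 0.02 m or distance of each of bead1, bead3, bead4, bead6 from where it was at the start of the episode above 0.02 m or distance of each of bead1, bead3, bead5, bead6 from where it was at the start of the episode above 0.02 m or distance of each of bead1, bead4, bead5, bead6 from where it was at the start of the episode above 0.02 m or distance of each of bead2, bead3, bead4, bead5 from where it was at the start of the episode above 0.02 m or distance of each of bead2, bead3, bead4, bead6 from where it was at the start of the episode above 0.02 m or distance of each of bead2, bead3, bead5, bead6 from where it was at the start of the episode above 0.02 m or distance of each of bead2, bead4, bead5, bead6 from where it was at the start of the episode above 0.02 m or distance of each of bead3, bead4, bead5, bead6 from where it was at the start of the episode above 0.02 m)), for 0.02 s.
3. the rod stands in its stand again and is let go (z of rod_tip in the frame of stand_hole0 below -0.045 m and horizontal distance between rod_tip and stand_hole0 below 0.012 m and angle between rod's own z axis and vertical below 0.25 rad and contact force between the fingers and rod below 0.2 N), for 0.3 s.
4. the lever is held about halfway down by the fingers (value of joint lever between 0.13 and 0.27 rad and contact force between the fingers and lever above 3 N), for 0.5 s.
At the end, for the whole second after the job is handed in: the fingers hold the lever at rest at 0.13 to 0.27 rad (halfway is 0.20) with more than 3 N; the rod stands in its stand's hole, tip at least 45 mm deep, untouched; all six beads are in the pot (all of step 3 and all of step 4 and velocity of joint lever between -0.05 and 0.05 rad/s and horizontal distance between each of bead1, bead2, bead3, bead4, bead5, bead6 and pot_floor below 0.048 m and z of each of bead1, bead2, bead3, bead4, bead5, bead6 in the frame of pot_floor below 0.06 m); the arm keeps its last pose, push and grip.
It fails at once if the lever is pushed to its stop (beyond 0.37 rad) (value of joint lever above 0.37 rad).
It fails at once if a bead leaves the pot (horizontal distance between any of bead1, bead2, bead3, bead4, bead5, bead6 and pot_floor above 0.06 m).
It fails at once if the fingers touch a bead (contact force between the fingers and bead1 above 0.5 N or contact force between the fingers and bead2 above 0.5 N or contact force between the fingers and bead3 above 0.5 N or contact force between the fingers and bead4 above 0.5 N or contact force between the fingers and bead5 above 0.5 N or contact force between the fingers and bead6 above 0.5 N).
It fails at once if the jar, the bottle or the carton is pushed more than 20 mm or tipped over (distance of any of jar, bottle, carton from where it was at the start of the episode above 0.02 m or angle between any of jar, bottle, carton's own z axis and vertical above 0.5 rad).
It also fails if it takes over 72 s, if anything falls off the work surface, if the arm or the gripper's body presses on something with over 40 N, if the wrist force passes 120 N, or if a joint passes its speed limit or range.

ROBOT

A 6-joint arm with a two-finger parallel gripper is mounted at the origin on the work surface. World frame = base frame: x ahead of the robot, y to its left, z up, the work surface at z = 0. Lengths are in m, angles in rad, forces in N, time in s.
With the tool pointing down it reaches from about 0.375 to 0.925 m from the base axis. Payload 5.7 kg.
Tool frame: the origin (TCP) lies midway between the tips of the shut fingers; the grasp point (between the pads) lies 19 mm behind it; z points along the fingers, x is the direction in which the jaws open and shut, and the axes are right-handed (so a half turn about z gives the same grasp; the last joint's range is limited). The gripper opens to 88 mm and grips with 3 to 60 N. Pads are 20 mm wide; open, the fingers measure 115 mm over their backs; the gripper's body (75 mm by 178 mm) begins 61 mm behind the grasp point.
Start: joints at [-1.392, 0.359, 1.51, -0, 1.272, -0.115], TCP at [0.174, -0.574, 0.223] pointing down, gripper open.
Joint ranges: [-2.97, 2.97], [-1.01, 2.36], [0.21, 2.38], [-0.96, 4.11], [0.2, 2.71], [-2.98, 2.98]. Speed limits (rad/s): [2.39, 2.39, 3.14, 3.14, 3.14, 3.14].

INTERFACE

Orientations are given as a unit quaternion [x, y, z, w].
In Python, from bench import move_ptp, servo_line, goto_joints, move_gripper, sleep, inverse_kinematics, capture, PlanningError, close_job, spot_in, silhouettes, current_clock, current_joint_pos, current_qvel, current_joint_torque, current_position, current_orientation, current_force, current_torque, current_finger_gap gives the robot as it stands. Calls block until the motion is done:
- move_ptp(position, orientation): joint-space move of the TCP to a pose.
- servo_line(position, orientation=None, rate=0.15, contact_N=None): straight line of the TCP; orientation=None keeps the orientation; rate is the mean speed in m/s. With contact_N (N) it stops when the force on the tool has changed by that much, and returns True; else False.
- goto_joints(angles): joint-space move.
- move_gripper(opening): finger opening in m; the grip force is fixed at half the most; returns when the fingers have stopped.
- sleep(seconds).
- inverse_kinematics(position, orientation): joint angles nearest the present ones, or None.
- capture(name): name is "scene" or "top"; returns a dict with "image" (400x640x3 uint8, blue, green, red), "range_z" (400x640 float32, m along the optical axis (not along the pixel's ray), 0 where there is no reading), "intrinsics" (3x3 intrinsics, pixels), "R" (3x3) and "t" (3): a world point X has camera coordinates R X + t. Camera axes: x right, y down, z forward; pixel columns grow to the right and rows downward; lengths in m; the calibration is good to about 2 mm. A picture is of the moment at which its call begins.
A pose or a line that the arm cannot do raises PlanningError and nothing moves.
- close_job(): hands the job in, once; it reports no verdict.
Trained networks look in the newest picture that a camera, given by its name, has taken for a name from the list of things; names that differ only in an ending like _2 or _b are one class to them, and where a whole thing is asked for, a point or a joint stands for the part that bears it (a point fixed in the world has none). Each returns a list of dicts, best first, with "conf" (0 to 1); they miss things now and then, are a little off and sometimes report something else, mostly with a low value. They report only what shows in the picture. A call takes as long as a camera call. They do not tell look-alikes from the thing itself.
- spot_in(camera, query): "xy" ([column, row] in pixels, amid what is visible of it).
- silhouettes(camera, query): "region" (400x640 bool, what is visible of it) and "xy" ([column, row] in pixels, amid what is visible of it).
Readings, each from a call of its own:
- current_clock(): time.
- current_joint_pos(): joint angles.
- current_qvel(): joint speeds.
- current_joint_torque(): joint torques, N m.
- current_position(): TCP position.
- current_orientation(): TCP orientation.
- current_force(): force on the tool from outside, world axes, zero at the start.
- current_torque(): the same for the moment, N m.
- current_finger_gap(): finger opening in m.
Only numpy, scipy, OpenCV 4.12 (cv2) and the standard library are available. Lean on these libraries where they do the work, as an engineer would, in place of code of your own. Each camera call takes 0.05 s, during which the arm holds its last target. There are 200 camera calls.

## Working session

There is one attempt and no reset: what is moved stays moved. The work goes in short steps, each a Python script; the robot and the scene stay as the last script left them, time stands still between calls to the robot, and variables do not carry over. Pictures are saved under pics/ and viewed, about 8 in all and at most 12, crops included, and the job is handed in when it is done.

```bash
mkdir -p pics; ls; cat > h.py <<'E'
import numpy as np, cv2
from bench import *
def P(c,m=None):
    """world points of all pixels (400,640,3)"""
    z=c["range_z"]; K=np.array(c["intrinsics"]); v,u=np.mgrid[:400,:640]
    X=np.stack([(u-K[0,2])/K[0,0]*z,(v-K[1,2])/K[1,1]*z,z],-1)
    W=(X-np.array(c["t"]))@np.array(c["R"])
    W[z<=0]=np.nan
    return W
def pix(c,X):
    p=np.array(c["intrinsics"])@(np.array(c["R"])@np.array(X)+np.array(c["t"])); return p[:2]/p[2]
E
python3 - <<'E'
from h import *
C={n:capture(n) for n in("scene","top")}
cv2.imwrite("pics/a_scene.png",C["scene"]["image"]);cv2.imwrite("pics/a_top.png",C["top"]["image"])
for n,c in C.items():
    W=P(c); print(n,"cam at",-np.array(c["R"]).T@c["t"])
    for q in("rod","stand","mill","lever","lever_pad","pot_floor","jar","bottle","carton","bead1"):
        for d in silhouettes(n,q)[:7]:
            r=d["region"]; w=W[r]; w=w[~np.isnan(w[:,0])]
            print(q,round(d["conf"],2),np.round(d["xy"]),r.sum(),np.round(np.nanpercentile(w,[3,50,97],axis=0),3).tolist() if len(w) else None)
print(current_orientation(),current_clock(),current_finger_gap())
E
```

```text
pics
scene cam at [1.41342129 0.09887347 1.03635694]
rod 0.9 [236. 204.] 501 [[0.656, -0.23, 0.016], [0.671, -0.212, 0.166], [0.682, -0.199, 0.208]]
rod 0.86 [169. 173.] 497 [[0.569, -0.435, 0.016], [0.586, -0.414, 0.163], [0.597, -0.402, 0.208]]
rod 0.73 [205. 193.] 216 [[0.596, -0.328, 0.064], [0.612, -0.313, 0.134], [0.621, -0.303, 0.165]]
stand 0.68 [208. 219.] 964 [[0.571, -0.351, 0.002], [0.631, -0.308, 0.065], [0.653, -0.272, 0.071]]
mill 0.59 [337. 214.] 7103 [[0.473, -0.095, 0.009], [0.59, 0.048, 0.058], [0.658, 0.2, 0.126]]
lever 0.96 [305. 189.] 482 [[0.506, -0.065, 0.105], [0.554, -0.043, 0.124], [0.629, -0.027, 0.138]]
lever 0.53 [205. 191.] 232 [[0.594, -0.33, 0.063], [0.611, -0.313, 0.136], [0.621, -0.303, 0.165]]
lever_pad 0.57 [303. 188.] 430 [[0.508, -0.065, 0.108], [0.551, -0.043, 0.124], [0.629, -0.028, 0.138]]
lever_pad 0.37 [204. 191.] 209 [[0.453, -0.388, -0.002], [0.612, -0.313, 0.142], [0.621, -0.302, 0.165]]
pot_floor 0.61 [337. 214.] 7301 [[0.468, -0.096, 0.003], [0.589, 0.048, 0.058], [0.658, 0.202, 0.126]]
jar 0.73 [221. 174.] 533 [[0.424, -0.359, 0.006],
[... 2034 characters left out ...]
.158, 0.085], [0.531, 0.167, 0.09]]
bead1 0.59 [274. 215.] 46 [[0.503, 0.123, 0.081], [0.51, 0.132, 0.087], [0.519, 0.141, 0.092]]
bead1 0.51 [285. 214.] 48 [[0.519, 0.1, 0.077], [0.529, 0.108, 0.086], [0.538, 0.116, 0.091]]
bead1 0.49 [266. 213.] 45 [[0.513, 0.15, 0.079], [0.522, 0.158, 0.085], [0.531, 0.167, 0.09]]
bead1 0.49 [196. 164.] 1091 [[0.61, 0.331, 0.004], [0.645, 0.382, 0.037], [0.683, 0.439, 0.041]]
bead1 0.36 [266. 202.] 51 [[0.542, 0.154, 0.079], [0.551, 0.163, 0.086], [0.561, 0.173, 0.09]]
bead1 0.21 [341. 206.] 557 [[0.504, -0.063, 0.113], [0.546, -0.042, 0.131], [0.623, -0.027, 0.143]]
[ 8.02981634e-01 -5.96003770e-01 -2.51317318e-05 -2.39469957e-05] 1.1 0.08798535126253888
```

```bash
python3 - <<'E'
from h import *
a=cv2.imread("pics/a_top.png");b=cv2.imread("pics/a_scene.png")
x=cv2.resize(a[120:290,130:530],(800,340),interpolation=cv2.INTER_CUBIC)
y=cv2.resize(b[110:290,140:430],(800,497),interpolation=cv2.INTER_CUBIC)[150:400]
cv2.imwrite("pics/b.png",np.vstack([x,y]))
c=capture("top");W=P(c);s=capture("scene");V=P(s)
def rect(pts,n):
    (cx,cy),wh,ang=cv2.minAreaRect(np.float32(pts[:,:2]*1000)); print(n,len(pts),round(cx,1),round(cy,1),np.round(wh,1),round(ang,1),"z",np.round(np.median(pts[:,2]),4), "mean",np.round(pts.mean(0),4))
for nm,A in(("top",W),("scene",V)):
    def box(x0,x1,y0,y1,z0,z1):
        m=(A[...,0]>x0)&(A[...,0]<x1)&(A[...,1]>y0)&(A[...,1]<y1)&(A[...,2]>z0)&(A[...,2]<z1); return A[m]
    rect(box(.56,.65,-.35,-.27,.155,.18),nm+" rodtop")
    rect(box(.54,.67,-.37,-.25,.06,.08),nm+" standtop")
    rect(box(.63,.70,-.25,-.17,.19,.23),nm+" rod2top")
    rect(box(.54,.62,-.45,-.37,.19,.23),nm+" rod3top")
    rect(box(.42,.70,-.13,.23,.052,.068),nm+" deck")
    rect(box(.46,.62,.05,.22,.117,.135),nm+" rim")
    rect(box(.49,.56,-.08,-.01,.12,.15),nm+" pad")
    rect(box(.60,.68,-.1,.03,.112,.13),nm+" cheeks")
E
```

```text
top rodtop 88 606.4 -314.1 [21.9 22.1] 52.8 z 0.1662 mean [ 0.6055 -0.313   0.1653]
top standtop 663 606.2 -314.2 [75.  77.1] 21.4 z 0.0717 mean [ 0.6027 -0.3101  0.0714]
top rod2top 179 663.1 -213.6 [29.1 30.5] 74.4 z 0.2103 mean [ 0.661  -0.2124  0.2081]
top rod3top 202 578.9 -416.5 [30.5 29.2] 69.7 z 0.2097 mean [ 0.5781 -0.4143  0.2079]
top deck 6478 548.1 51.7 [201.2 320.4] 5.3 z 0.0621 mean [0.542  0.0452 0.062 ]
top rim 229 540.6 136.0 [98.2 96.3] 5.9 z 0.1263 mean [0.5431 0.1383 0.1258]
top pad 326 530.5 -46.4 [56.8 41. ] 4.8 z 0.1373 mean [ 0.5272 -0.0459  0.1368]
top cheeks 208 617.9 -36.6 [32.8 58.2] 4.4 z 0.1197 mean [ 0.6162 -0.0372  0.1193]
scene rodtop 66 608.4 -315.3 [23.4 21.4] 46.4 z 0.1618 mean [ 0.6091 -0.3149  0.1614]
scene standtop 553 606.5 -316.2 [82.6 75.2] 21.7 z 0.0675 mean [ 0.6115 -0.3141  0.0673]
scene rod2top 172 665.4 -214.6 [30.4 30.4] 71.3 z 0.2049 mean [ 0.6685 -0.2133  0.2028]
scene rod3top 150 581.7 -416.8 [31.6 31.3] 69.4 z 0.2052 mean [ 0.5846 -0.4157  0.2029]
scene deck 4336 550.9 50.3 [204.6 319.1] 5.1 z 0.0575 mean [0.5705 0.0423 0.0577]
scene rim 193 541.8 135.6 [102.3  96.7] 4.2 z 0.1212 mean [0.5434 0.1355 0.1209]
scene pad 247 530.4 -46.6 [57.9 42. ] 7.5 z 0.1321 mean [ 0.5307 -0.0465  0.1318]
scene cheeks 132 619.4 -39.2 [39.  56.1] 6.2 z 0.1157 mean [ 0.6192 -0.0387  0.1156]
```

View pics/b.png

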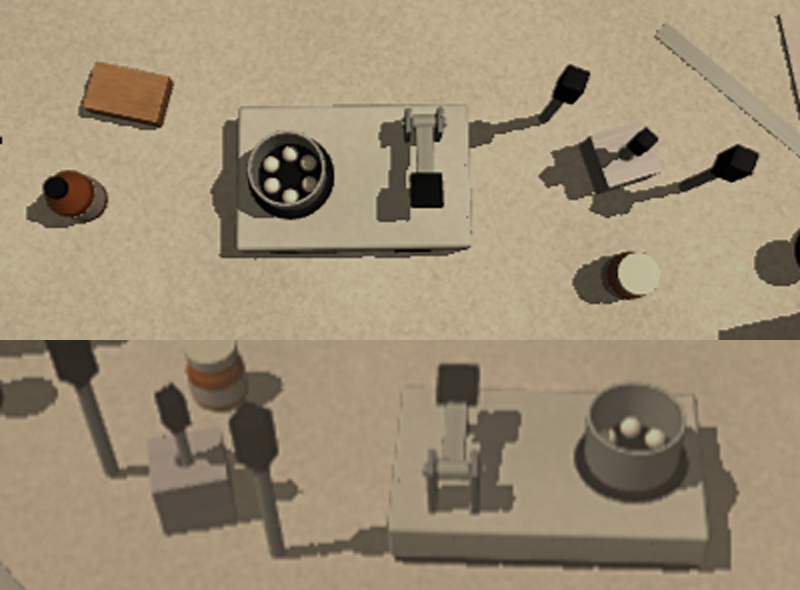

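```bash
cat >> h.py <<'E'
PHI=np.deg2rad(-40.5)
Q=[np.cos(PHI/2),np.sin(PHI/2),0,0]
ROD=np.array([.607,-.3145]); POT=np.array([.5412,.1358])
E
python3 - <<'E'
from h import *
for p in([*ROD,.30],[*ROD,.129],[*POT,.30],[*POT,.192]): print(np.round(inverse_kinematics(p,Q),2))
p=current_position(); servo_line([p[0],p[1],.30],rate=.2)
move_ptp([*ROD,.30],Q)
servo_line([*ROD,.129],rate=.12,contact_N=6)
print(current_position(),current_force())
move_gripper(0.0); print("gap",current_finger_gap(),current_position(),current_force(),current_clock())
for n in("scene","top"):
    cv2.imwrite(f"pics/c_{n}.png",capture(n)["image"])
a=cv2.imread("pics/c_scene.png")[90:290,120:340]
cv2.imwrite("pics/c.png",cv2.resize(a,None,fx=3,fy=3,interpolation=cv2.INTER_CUBIC)[:600])
E
```

```text
[-0.58  0.43  1.21 -0.    1.5   0.13]
[-0.58  0.56  1.41 -0.    1.17  0.13]
[ 0.12  0.24  1.49 -0.    1.41  0.83]
[ 0.12  0.33  1.64 -0.    1.17  0.83]
[ 0.6075722  -0.3148746   0.12993291] [-0.22908636  0.05393111 -0.54885163]
gap 0.021805829464164508 [ 0.60700675 -0.31449438  0.12899733] [ 0.18598459  0.19089155 -1.47957161] 6.1667
```

View pics/c.png

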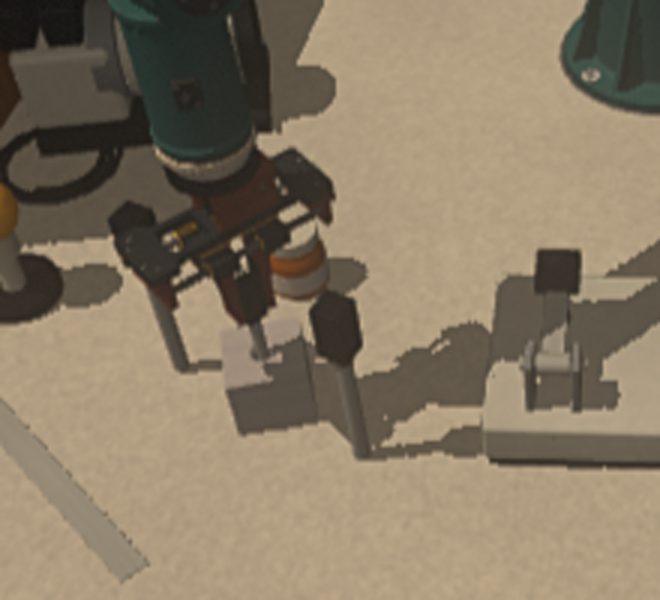

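The rod (grip at about (250,290) in the crop) is squarely held: gap 21.8 mm. I lift it and carry it over the pot.

```bash
python3 - <<'E'
from h import *
servo_line([*ROD,.29],rate=.12)
print(current_finger_gap(),current_force())
servo_line([*POT,.29],rate=.25)
ims=[]
for n in("scene","top"):
    c=capture(n);W=P(c);
    A=W.reshape(-1,3); 
    A=A[(abs(A[:,0]-POT[0])<.03)&(abs(A[:,1]-POT[1])<.03)&(A[:,2]>.15)&(A[:,2]<.275)]
    for lo,hi in((.165,.19),(.19,.22),(.22,.245),(.25,.27)):
        B=A[(A[:,2]>lo)&(A[:,2]<hi)]; print(n,lo,len(B),B.mean(0) if len(B) else "", A[:,2].min() if len(A) else "")
    u,v=pix(c,[*POT,.15]).astype(int); print(u,v)
    ims.append(cv2.resize(c["image"][max(v-60,0):v+60,u-60:u+60],(400,400),interpolation=cv2.INTER_CUBIC))
cv2.imwrite("pics/d.png",np.hstack(ims)); print(current_clock())
E
```

```text
0.021945682435514292 [-1.01821303  0.03771596  0.03422863]
scene 0.165 21 [0.54605437 0.13304564 0.17947485] 0.16785707769934105
scene 0.19 40 [0.54602026 0.13263976 0.20458649] 0.16785707769934105
scene 0.22 33 [0.54595809 0.13294613 0.23268721] 0.16785707769934105
scene 0.25 27 [0.54571962 0.13311323 0.25925046] 0.16785707769934105
371 184
top 0.165 0  
top 0.19 0  
top 0.22 0  
top 0.25 0  
271 201
9.825
```

View pics/d.png

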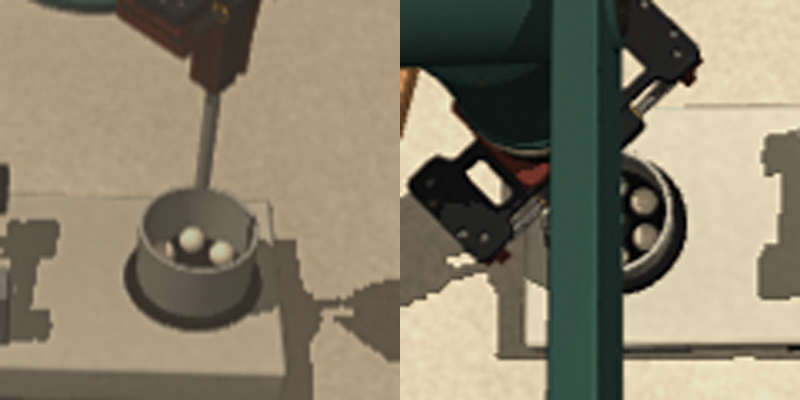

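The rod hangs straight and plumb over the pot's mouth in the scene view, at about (205,185), with the beads in their ring below it. Now I descend and stir.

```bash
python3 - <<'E'
from h import *
servo_line([*POT,.215],rate=.12)
hit=servo_line([*POT,.192],rate=.04,contact_N=5)
z=current_position()[2]; print("hit",hit,z,current_force(),current_clock())
if hit: z+=.003
N=16; fm=0
for k in range(1,N*3+1):
    R=.025*min(1,k/(N*.75)); a=2*np.pi*k/N
    servo_line([POT[0]+R*np.cos(a),POT[1]+R*np.sin(a),z],rate=.06)
    f=np.array(current_force()); fm=max(fm,np.linalg.norm(f[:2]))
print("maxf",fm,current_finger_gap(),current_clock())
servo_line([*POT,z],rate=.06); sleep(.2)
servo_line([*POT,.30],rate=.12)
c=capture("scene");s=c["image"][110:260,300:450];b=[(d["conf"],d["xy"]) for d in spot_in("scene","bead1")][:6];print(b)
W=P(c).reshape(-1,3);A=W[(abs(W[:,0]-POT[0]-.005)<.015)&(abs(W[:,1]-POT[1])<.03)&(W[:,2]>.17)&(W[:,2]<.28)]
for lo in(.175,.2,.225,.25):
    B=A[(A[:,2]>lo)&(A[:,2]<lo+.025)];print(lo,len(B),B.mean(0) if len(B) else "")
cv2.imwrite("pics/e.png",cv2.resize(s,(600,600),interpolation=cv2.INTER_CUBIC)); print(current_finger_gap(),current_clock())
E
```

```text
hit False 0.19194200891655666 [-1.24275272 -0.28381248 -1.24822802] 11.325
maxf 7.999461114084391 0.021994435385019894 25.8917
[(0.61, [374.3, 193.9])]
0.175 23 [0.53785487 0.12483064 0.18894803]
0.2 33 [0.53901304 0.12655283 0.21258578]
0.225 33 [0.54048081 0.12767533 0.23831543]
0.25 35 [0.54182794 0.12964608 0.2636081 ]
0.021709312995999836 27.8083
```

View pics/e.png

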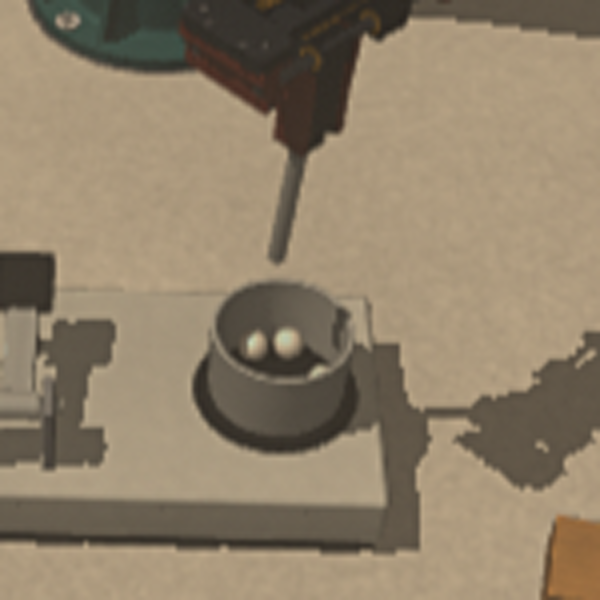

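```bash
python3 - <<'E'
from h import *
servo_line([.60,-.10,.30],rate=.25)
c=capture("top");u,v=pix(c,[*POT,.09]).astype(int)
W=P(c)
o=cv2.imread("pics/a_top.png")
k=lambda i:cv2.resize(i[v-26:v+26,u-26:u+26],(400,400),interpolation=cv2.INTER_CUBIC)
cv2.imwrite("pics/f.png",np.hstack([k(o),k(c["image"])]))
for d in spot_in("top","bead1"): 
    x,y=np.round(d["xy"]).astype(int); print(round(d["conf"],2),d["xy"],W[y,x])
s=capture("scene");V=P(s).reshape(-1,3)
A=V[(abs(V[:,0]-.60)<.03)&(abs(V[:,1]+.10)<.04)&(V[:,2]>.17)&(V[:,2]<.28)]
for lo in(.175,.2,.225,.25):
    B=A[(A[:,2]>lo)&(A[:,2]<lo+.025)];print(lo,len(B),B.mean(0) if len(B) else "")
print("zmin",A[:,2].min(),current_clock(), current_position())
E
```

```text
0.61 [270.9, 219.0] [0.50470242 0.14033052 0.08897218]
0.55 [278.0, 195.6] [0.56871682 0.12832433 0.08588468]
0.53 [289.3, 205.0] [0.54691373 0.09667084 0.08408939]
0.45 [281.4, 216.9] [0.51189674 0.11420558 0.09081835]
0.43 [268.9, 197.0] [0.56450385 0.15250825 0.08351219]
0.41 [261.0, 206.7] [0.53555093 0.17104491 0.08377675]
0.175 25 [ 0.59656397 -0.10787419  0.19050018]
0.2 35 [ 0.59722383 -0.10596855  0.2133087 ]
0.225 29 [ 0.59911683 -0.1051162   0.23770063]
0.25 27 [ 0.60075174 -0.10359891  0.26277534]
zmin 0.18099541286552237 29.0833 [ 0.59973852 -0.0986185   0.30010762]
```

View pics/f.png

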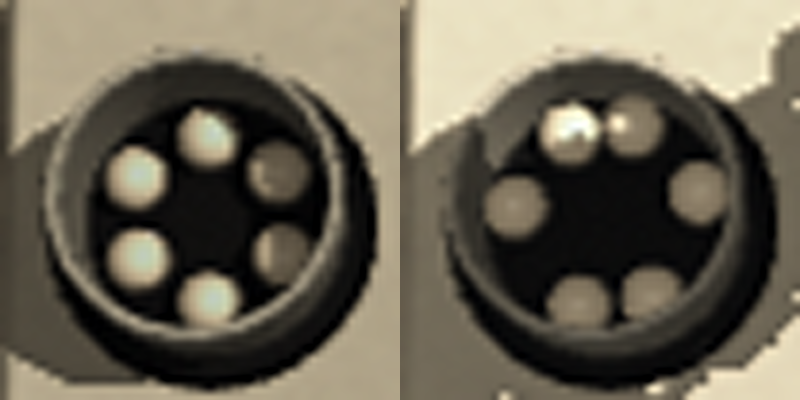

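All six beads are in the pot and have shifted. They are identical, though, and the pattern could also come from each moving only about 40° (roughly 20–25 mm), which is marginal. The rod has tipped 0.083 rad about the jaw axis. I'll tilt the tool to compensate and stir again, wider.

```bash
cat >> h.py <<'E'
from scipy.spatial.transform import Rotation as Ro
H=np.array([np.cos(PHI),np.sin(PHI),0])
def tip(T,tilt=.083):
    r=Ro.from_rotvec(tilt*H); G=np.array(T)+[0,0,.138]
    return list(G+.019*r.apply([0,0,-1])),list((r*Ro.from_quat(Q)).as_quat())
def rodslope(T):
    """mean surface points of held stem in scene view; tip expected at T"""
    s=capture("scene");V=P(s).reshape(-1,3)
    A=V[(abs(V[:,0]-T[0])<.03)&(abs(V[:,1]-T[1])<.03)&(V[:,2]>T[2]-.01)&(V[:,2]<T[2]+.09)]
    m=(A[:,2]>T[2]+.006)
    c=[np.polyfit(A[m][:,2]-T[2],A[m][:,i],1) for i in(0,1)]
    print("slope",c[0][0],c[1][0],"perp",c[0][0]*np.sin(-PHI)+c[1][0]*np.cos(PHI),"at tip",c[0][1]-T[0],c[1][1]-T[1],"n",m.sum(),"zmin",A[:,2].min())
    return s
E
python3 - <<'E'
from h import *
move=lambda T,r,**k: servo_line(*tip(T),rate=r,**k)
move([*POT,.18],.25); rodslope([*POT,.18])
move([*POT,.10],.15)
print("hit",move([*POT,.073],.06,contact_N=6),current_clock())
N=20;F=[]
for k in range(1,int(N*2.1)+1):
    R=.031*min(1,k/(N*.6)); a=2*np.pi*k/N
    move([POT[0]+R*np.cos(a),POT[1]+R*np.sin(a),.073],.08); F.append(np.linalg.norm(current_force()[:2]))
print(np.round(F,1),current_clock(),current_finger_gap())
move([*POT,.073],.08); move([*POT,.18],.15); rodslope([*POT,.18])
move([.60,-.10,.18],.3)
c=capture("top");u,v=pix(c,[*POT,.09]).astype(int)
cv2.imwrite("pics/g.png",cv2.resize(c["image"][v-26:v+26,u-26:u+26],(400,400),interpolation=cv2.INTER_CUBIC))
rodslope([.60,-.10,.18]); print(current_clock())
E
```

```text
slope -0.012056660039124567 -0.0017218631982395707 perp -0.009139489379678484 at tip 0.00503958201989374 -0.0033221628333837128 n 111 zmin 0.17894528095800377
hit False 31.5417
[0.6 0.1 0.4 0.2 0.6 0.9 0.5 0.8 2.5 3.6 4.4 2.3 2.3 0.5 6.7 7.6 6.6 7.4
 7.7 5.7 4.3 1.4 0.8 0.2 0.2 0.3 0.7 0.3 1.2 4.3 1.9 2.6 3.7 1.7 2.4 4.3
 7.  3.7 1.1 2.  3.1 0.6] 42.8167 0.021823706220742173
slope 0.1675310960260314 0.17340066891397954 perp 0.24065764642994855 at tip -0.02064026655019091 -0.030513429595390454 n 85 zmin 0.18295973222527842
slope 0.1766092625866322 0.19637712707306423 perp 0.2640248798376746 at tip -0.021754718334870082 -0.028917360985784624 n 87 zmin 0.18151866553120394
45.325
```

View pics/g.png

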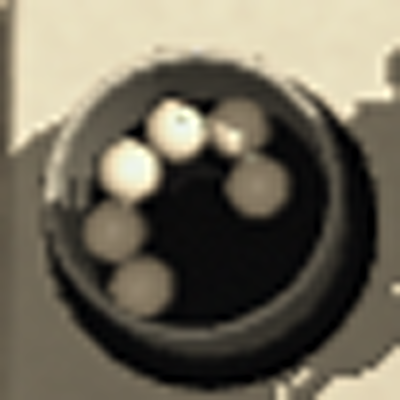

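The beads now form a packed train around the pot's upper left, clearly shifted and all inside. The rod has pivoted further in the jaws, by about 0.26 rad. I correct the tilt, check it, and re-check above the stand before inserting.

```bash
sed -i 's/T\[0\])<.03)&(abs(V\[:,1\]-T\[1\])<.03)/T[0])<.05)\&(abs(V[:,1]-T[1])<.05)/' h.py
sed -i 's/    return s$/    return c[0][0]*np.sin(-PHI)+c[1][0]*np.cos(PHI),c[0][1]-T[0],c[1][1]-T[1]/' h.py
python3 - <<'E'
from h import *
t=.083+.26
p,q=tip([.60,-.10,.20],t); print(inverse_kinematics(p,q)); 
for T in([*ROD,.2],[*ROD,.02]): print(inverse_kinematics(*tip(T,t)) is not None)
servo_line(p,q,rate=.3)
e,_,_=rodslope([.60,-.10,.20]); t+=e; print("tilt",t)
T=[*ROD,.18]
p,q=tip([.60,-.10,.18],t)
servo_line(*tip(T,t),rate=.25)
e,dx,dy=rodslope(T); print(e,dx,dy,current_clock(),current_finger_gap())
open("tilt.txt","w").write(f"{t} {e} {dx} {dy}")
E
```

```text
[-0.47867687  0.23399462  1.50134454  0.34326624  1.33942886  0.15999065]
True
True
slope 9.07530873579879e-05 0.001797313947514093 perp 0.0014256276632104413 at tip 0.001398699455836483 -0.003151540587727139 n 115 zmin 0.19605163778176216
tilt 0.34442562766321044
slope -0.0053247133235107234 0.0011565363090178238 perp -0.002578687567061571 at tip 0.0025204156550912016 -0.0002735303416526724 n 118 zmin 0.17807999443709738
-0.002578687567061571 0.0025204156550912016 -0.0002735303416526724 46.8417 0.021946916345989644
```

Upright to within 0.003 rad and within about 2 mm. Insert.

```bash
python3 - <<'E'
from h import *
t=.3444
T=ROD+[.0018,-.0006]
servo_line(*tip([*T,.085],t),rate=.15)
hit=servo_line(*tip([*T,.014],t),rate=.05,contact_N=8)
G=current_position()[2]; print("hit",hit,"tip z",G-(tip([*T,0],t)[0][2]),current_force(),current_clock())
E
```

```text
hit False tip z 0.014329604488579215 [ 0.29723358  0.30938373 -1.3489264 ] 49.1917
```

```bash
python3 - <<'E'
from h import *
t=.3444
T=ROD+[.0018,-.0006]
move_gripper(.07); print(current_finger_gap(),current_force())
servo_line(*tip([*T,.17],t),rate=.2)
phi=np.deg2rad(-85);q=[np.cos(phi/2),np.sin(phi/2),0,0]; L=[.5235,-.047]
move_ptp([*L,.28],q)
move_gripper(0.0)
c=capture("scene");V=P(c);
A=V.reshape(-1,3);A=A[(abs(A[:,0]-.607)<.05)&(abs(A[:,1]+.3145)<.05)&(A[:,2]>.08)]
B=A[A[:,2]>.155];print("rod top",B.mean(0),A[:,2].max(),len(B)); S=A[A[:,2]<.115]; print("stem",S.mean(0),len(S))
ims=[c["image"][90:290,140:440]]
cv2.imwrite("pics/h.png",cv2.resize(ims[0],None,fx=2.6,fy=2.6,interpolation=cv2.INTER_CUBIC)); print(current_clock(),current_position())
E
```

```text
0.06977141464368741 [1.11180277 0.20909465 0.33999401]
rod top [ 0.60977309 -0.31749396  0.16153929] 0.16714816112099612 69
stem [ 0.61024839 -0.31728743  0.09562863] 34
53.4083 [ 0.52348501 -0.04698441  0.28001049]
```

View pics/h.png

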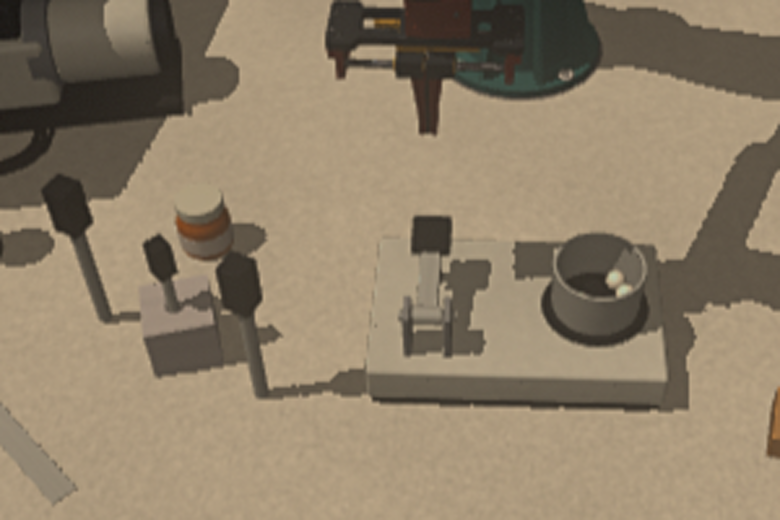

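The rod stands upright in the stand, at about (160,260), with its top at the original height. The shut fingers are above the pad at about (430,235). Now I press.

```bash
python3 - <<'E'
from h import *
L=[.5235,-.047]
servo_line([*L,.15],rate=.12); f0=np.array(current_force())
hit=servo_line([*L,.12],rate=.03,contact_N=3); print(hit,current_position(),np.array(current_force())-f0)
servo_line([*L,.117],rate=.03); sleep(.5)
print(current_position(),np.array(current_force())-f0,np.abs(current_qvel()).max(),current_clock())
for n in("scene","top"):
    c=capture(n);V=P(c)
    for h in np.linspace(.06,.09,3): 
        X=[.6185-.996*h,-.038-.09*h,.12]
    A=V.reshape(-1,3);d=A-[.6185,-.038,0];u=-(d[:,0]*.996+d[:,1]*.0906);w=-d[:,0]*.0906+d[:,1]*.996
    m=(u>.02)&(u<.065)&(abs(w)<.008)&(A[:,2]>.08)&(A[:,2]<.15)
    if m.sum()>5: print(n,m.sum(),"arm slope",np.polyfit(u[m],A[m][:,2],1))
    if n=="scene": cv2.imwrite("pics/i.png",cv2.resize(c["image"][130:260,230:430],None,fx=3.5,fy=3.5,interpolation=cv2.INTER_CUBIC))
E
```

```text
True [ 0.52331884 -0.04706362  0.13624011] [-0.17165733 -1.32286553  3.9903173 ]
[ 0.52150674 -0.04710899  0.11685091] [-4.76024146 -1.26240653  8.19092333] 0.0019539830627527187 56.5167
scene 70 arm slope [-0.04351305  0.11201944]
```

View pics/i.png

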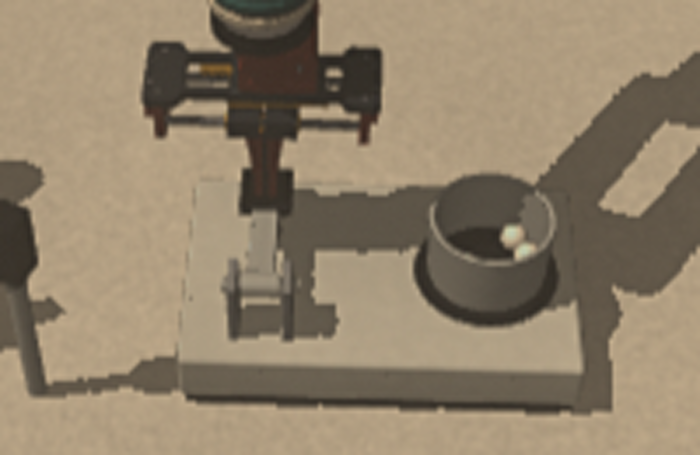

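Contact came at 136 mm, and the fingers now rest at 117 mm with 8.2 N. Those are the given halfway values.

```bash
python3 -c "
from h import *
print(current_position(),current_force(),current_clock()); close_job()"
```

```text
[ 0.52151365 -0.04710945  0.11686956] [-6.00370279 -1.23031195  7.69226463] 56.6167
the job is handed in; nothing more can be done
```

I stirred the beads with the rod, stood it back in its stand, and handed the job in at 56.6 s with the shut fingers holding the lever about halfway down. No verdict is reported.

- **Stirring:** I stirred twice, about three turns and then two wider ones. After the first, the identical beads' pattern left it unclear whether four had moved 20 mm. In the last top view all six were in the pot, packed into a train along one side and clearly shifted. The individual bead distances could not be measured.
- **Rod:** It pivoted about 0.34 rad in the jaws during stirring, so I tilted the tool to compensate. It went in without hitting anything. Afterwards it stood upright and let go, with its top at the original height.
- **Lever:** The fingers met the pad at 136 mm and hold it at 117 mm with about 8 N down, matching the halfway values given. A sideways force of about 6 N also shows.
- **Disagreements:** The scene camera's slope for the lever arm was about 0.04 rad off level. The two cameras also differ by about 5 mm in height, and I relied on the arm's position and force readings instead.
- **Bystanders:** In the pictures I viewed, the jar looked unmoved. I did not measure the jar, bottle or carton again at the end.

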